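Feel for the release notch of a vial incubator

ROBOT

A 7-joint arm with a two-finger parallel gripper is mounted at the origin on the work surface. World frame = base frame: x ahead of the robot, y to its left, z up, the work surface at z = 0. Lengths are in m, angles in rad, forces in N, time in s.
With the tool pointing down it reaches from about 0.4 to 0.85 m from the base axis. Payload 4.5 kg.
Tool frame: the origin (TCP) lies on the centre line of the jaws, within the pads' length; the fingertips stand 8 mm ahead of it and the grasp point (between the pads) lies 11 mm behind it; z points along the fingers, x is the direction in which the jaws open and shut, and the axes are right-handed (so a half turn about z gives the same grasp; the last joint's range is limited). The gripper opens to 88 mm and grips with 3 to 60 N. Pads are 18 mm wide; open, the fingers measure 123 mm over their backs; the gripper's body (75 mm by 187 mm) begins 45 mm behind the grasp point.
Start: joints at [-1.205, 0.689, -0.195, 1.565, 0.157, 0.902, -0.215], TCP at [0.204, 0.591, 0.247] pointing down, gripper open.
Joint ranges: [-3.01, 3.01], [-0.46, 2.08], [-1.47, 1.51], [0.13, 2.56], [-1, 4.14], [0.04, 2.09], [-2.66, 2.66]. Speed limits (rad/s): [2.57, 2.57, 3.14, 3.14, 3.14, 3.14, 3.14].

INTERFACE

Orientations are given as a unit quaternion [x, y, z, w].
In Python, from plant import r gives the robot as it stands.
- The arm moves only by the shell command python3 -m pendant 'ROWS' [FORCE]. ROWS is JSON, a list of rows, each a list of 3 entries, a list of its own where there are three numbers: the turn, a rotation vector about the tool's x, y, z in rad, then the shift along the tool's x, y, z in m, then the opening, from 0 (shut) to 1 (fully open). In form: [[[wx, wy, wz], [tx, ty, tz], claw], ...]. A call has 1 to 10 rows; each row is the pose to reach, as a shift and turn from the pose commanded when the call began, along the tool's axes at that moment; what a row does not reach only later rows make up. A row lasts 1/10 s, in which the tool goes at most 50 mm and 8.59 degrees, less where a joint would pass 70% of its speed; a pose out of reach is approached as far as the arm can. A call with a gripper value outside its range is refused whole. The fingers move at their own pace and stop on an object; FORCE is the grip in N (left out, the last holds). Time passes only in rows, so rows that repeat a pose let the fingers close. It gives the time, the measured TCP pose, the force and the opening at its end, in the units of the state.
- r.get_state(): the state, without advancing time (a new reading comes with each control period).
- r.snapshot(name): name is "side" or "top" or "wrist"; returns a dict with "image" (420x560x3 uint8, red, green, blue), "mtx" (3x3 intrinsics, pixels), "dist" ([k1, k2, p1, p2, k3] as OpenCV has them; the pictures are not rectified), "R" (3x3) and "t" (3): a world point X has camera coordinates R X + t; the wrist camera has in their place "T_tool_cam" (4x4, takes a point from camera to tool coordinates, whose origin is the TCP and whose axes are the tool frame's). Camera axes: x right, y down, z forward; pixel columns grow to the right and rows downward; lengths in m; the calibration is good to about 2 mm. A picture is of the moment at which its call begins: read the wrist's pose just before it. There is no depth.
- r.finish_job(): hands the job in, once; it reports no verdict.
The state is a dict: "clock": time; "q": joint angles; "qd": joint speeds; "joint_torque": joint torques, N m; "tool_pos": TCP position; "eef_rot": TCP orientation; "contact_force": force on the tool from outside, world axes, zero at the start; "moment": the same for the moment, N m; "opening": opening from 0.0 (shut) to 1.0 (fully open).
Only numpy, scipy, OpenCV 4.12 (cv2) and the standard library are available. Lean on these libraries where they do the work, as an engineer would, in place of code of your own. Each camera call takes 0.05 s, during which the arm holds its last target. There are 200 camera calls.

TASK

Open the vial incubator by touch, with the gripper shut and nothing picked up: lay the fingertips on top of its front rail at the rail's left end (the left as seen from the robot) and slide them to the right along the rail until they come to the notch. Press the key sunk inside the notch fully down, so that the clear cover slides open by itself, then take the hand away. Do not touch the cover, and leave the bottles, vials and beaker standing where they are.

Things in the scene. Friction and masses are not known exactly. Their poses are not given: they have to be found in the camera images.
- case: White vial incubator fixed to the table, 180 mm deep (x), 378 mm wide (y -224 to 154 mm), 68 mm high. Origin on the table under mid-depth and under the rail's mid-length; x points away from the robot, y to the robot's left along the rail, z up. Grey front rail: flat-topped bar, x -85 to -49 mm (centre line -67), top at z = 60 mm, level but for one notch.
- rail_left (a point): Left end of the rail: centre of its top face (case x -67, y +130, z 60 mm), axes as the case's. From here the exposed rail runs 260 mm along -y to rail_right. Left of it is a white housing 24 mm long, its top 2 mm above the rail.
- rail_right (a point): Right end of the rail: centre of its top face (case x -67, y -130, z 60 mm). Right of it is a white control housing 94 mm long, top 2 mm above the rail in front and 8 mm behind. The notch is 44 mm long in y, cut through the rail's full width, open in front; its centre lies anywhere from case y +10 to -90 mm, not reported: find it by touch or sight.
- key (a joint): Travel of the grey key plate (41 by 34 mm) that fills the notch's bottom, m: 0 up (its top 8 mm below the rail's top, case z = 52 mm), 0.008 fully down (z = 44 mm). It moves straight down, resists with about 5 to 8 N all the way, has no return spring and stays where it is left. It drives the cover open, 4 mm for each mm of key.
- cover: clear sliding cover over the vials with an aluminium front strip, 119 mm by 252 mm, behind the rail (front edge at case x = -33 mm when shut), top of strip at case z = 67 mm. Its origin is at the case's origin when shut and moves along the case's +x as it opens, 32 mm when the key is fully down.
- vial_a: small clear glass vial, 26 mm across, 55 mm tall, on the table in front of the incubator; origin under its centre, z up
- vial_b: a second such vial, on the table in front of the incubator; origin under its centre, z up
- jar: white plastic jar, 48 mm across, 60 mm tall, on the table in front of the incubator; origin under its centre, z up
- dropper: small amber dropper bottle, 28 mm across, 50 mm tall, standing on the front of the incubator's right-hand housing (62 mm up); origin under its centre, z up
- amber: amber reagent bottle, 64 mm across, 120 mm tall, left of the incubator; origin under its centre, z up
- beaker: open glass beaker, 64 mm across, 85 mm tall, left of the incubator; origin under its centre, z up
- reagent: white plastic reagent bottle, 52 mm across, 85 mm tall, right of the incubator; origin under its centre, z up
Not all that is in view belongs to the job. Leave any pink look-alike of the jar alone.

How it is judged:
By the outcome, as a careful person would: the job done as asked, in the order asked, and still so for the second after the job is handed in, with the robot touching nothing.
It also fails if it takes over 56 s, if anything falls off the work surface, if the arm or the gripper's body presses on something with over 40 N, if the wrist force passes 120 N, or if a joint passes its speed limit or range.

## Working session

There is one attempt and no reset: what is moved stays moved. The work goes in short steps, Python scripts to look and compute and a shell command to move; the robot and the scene stay as the last step left them, time stands still between calls to the robot, and variables do not carry over. Pictures are saved under pics/ and viewed, about 8 in all and at most 12, crops included, and the job is handed in when it is done.

```bash
mkdir -p pics; ls
python3 - <<'E'
from plant import r
import cv2,numpy as np
s=r.get_state()
for k in s: print(k,np.round(s[k],4))
ims=[]
for n in ("top","side"):
    d=r.snapshot(n); cv2.imwrite(f"pics/{n}0.png",d["image"][:,:,::-1]); np.savez(f"{n}.npz",**d)
    print(n,d["mtx"].round(1).tolist(),np.round(d["dist"],4),d["R"].round(3).tolist(),d["t"].round(3))
E
```

```text
pics
clock 0.0
q [-1.2052  0.69   -0.1945  1.5663  0.1573  0.9025 -0.2151]
qd [ 0.      0.0004 -0.0006  0.0004 -0.0008 -0.0004 -0.0005]
joint_torque [ 9.00000e-04 -5.27574e+01 -1.26710e+00 -1.53426e+01 -5.28000e-02
  6.70000e-03  2.00000e-04]
tool_pos [0.2035 0.5903 0.2459]
eef_rot [ 8.142e-01  5.806e-01 -7.000e-04  6.000e-04]
contact_force [ 0.4317  0.0675 -0.1355]
moment [-0.0146 -0.0707  0.0419]
opening 1.0037
top [[445.9, 0.0, 283.6], [0.0, 445.9, 210.0], [0.0, 0.0, 1.0]] [-0.1064  0.      0.      0.      0.    ] [[-0.019, -1.0, -0.008], [-0.994, 0.02, -0.111], [0.111, 0.006, -0.994]] [0.02  0.528 1.099]
side [[384.8, 0.0, 278.1], [0.0, 384.8, 208.4], [0.0, 0.0, 1.0]] [0.0226 0.     0.     0.     0.    ] [[0.791, -0.612, -0.001], [-0.283, -0.365, -0.887], [0.542, 0.702, -0.462]] [-0.394  0.232  0.532]
```

View pics/top0.png

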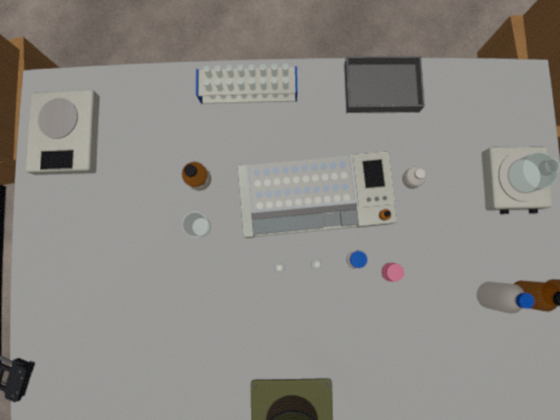

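View pics/side0.png

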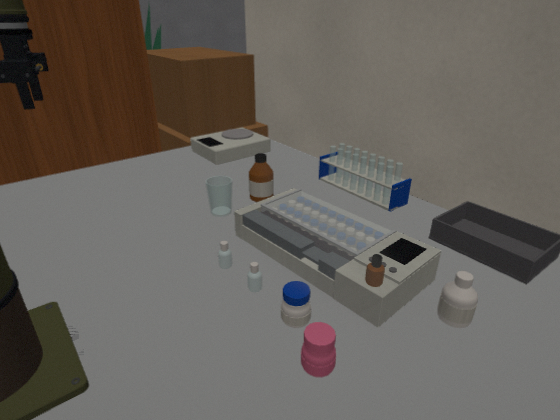

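The top view shows the case at about px (240–395, 155–235), with the grey rail at rows 212–233. In front of it stand vials at (279,268) and (317,265), the blue-lidded jar at (358,260), and the pink look-alike at (394,272). The notch may be near (348,218), so I'll enlarge that.

Run:
```python
import cv2,numpy as np
a=cv2.imread("pics/top0.png")[145:245,230:405]; b=cv2.imread("pics/side0.png")[180:310,225:445]
a=cv2.resize(a,(700,400),interpolation=cv2.INTER_CUBIC)[180:]
a=cv2.convertScaleAbs(a,alpha=1.5)
b=cv2.convertScaleAbs(cv2.resize(b,(640,378),interpolation=cv2.INTER_CUBIC),alpha=1.4)
c=np.zeros((600,700,3),np.uint8); c[:220]=a; c[221:599,:640]=b
cv2.imwrite("pics/crop1.png",c)
```

```text
(no output)
```

View pics/crop1.png

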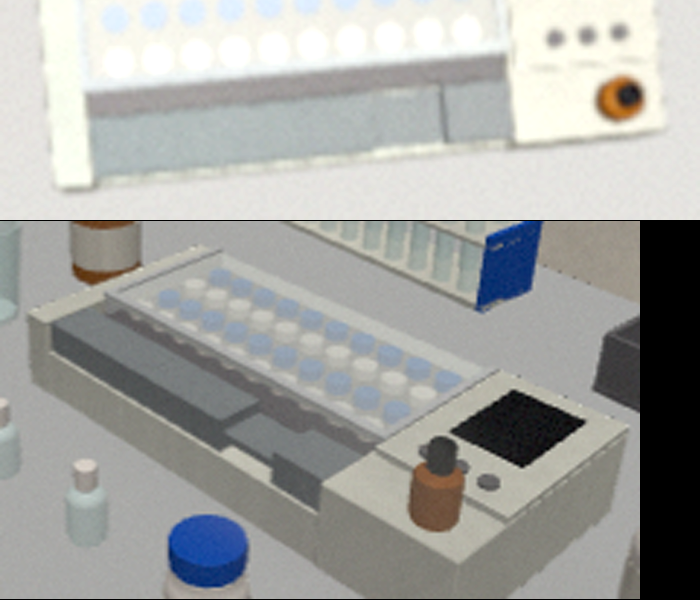

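The notch is visible: about crop u 375–443 in the top view, and in the side view between (223,425) and (273,458). I'll triangulate the corners.

```bash
cat > h.py <<'E'
import numpy as np,cv2
D={n:np.load(n+".npz") for n in("top","side")}
def ray(n,p):
    d=D[n]; u=cv2.undistortPoints(np.float64([[p]]),d["mtx"],d["dist"])[0,0]
    return -d["R"].T@d["t"], d["R"].T@np.r_[u,1]
def onz(n,p,z):
    c,v=ray(n,p); return c+v*(z-c[2])/v[2]
def tri(p,q):
    c1,v1=ray("top",p);c2,v2=ray("side",q)
    s=np.linalg.lstsq(np.c_[v1,-v2],c2-c1,rcond=None)[0]
    a=c1+v1*s[0];b=c2+v2*s[1]; return (a+b)/2,np.linalg.norm(a-b)
T=lambda u,v:(230+u/4-.4,145+(180+v)/4-.4)
S=lambda u,v:(225+u/2.909-.3,180+(v-221)/2.909-.3)
E
python3 - <<'E'
from h import *
P={"railFL":((95,178),(52,350)),"railFR":((512,140),(322,483)),"notchL_f":((376,152),(223,427)),"notchR_f":((445,146),(273,457)),"notchR_b":((440,86),(312,433)),"notchL_b":((372,95),(262,403)),
"railBL":((88,110),None),"railBR":((503,82),None)}
for k,(a,b) in P.items():
    print(k,onz("top",T(*a),.06).round(4), *( (onz("side",S(*b),.06).round(4),tri(T(*a),S(*b))) if b else ()))
# small objects via side/top tops
for n,p,z in(("vial_a top",(279,268),.055),("vial_b",(317,265),.055),("jar",(358.5,260),.06),("dropper",(385.5,215),.112)): print(n,onz("top",p,z).round(4))
E
```

```text
railFL [0.4666 0.0851 0.06  ] [0.4477 0.0535 0.06  ] (array([0.4679738 , 0.08673218, 0.03778467]), np.float64(0.00021440101536036836))
railFR [ 0.4848 -0.1711  0.06  ] [ 0.4867 -0.1719  0.06  ] (array([ 0.48550943, -0.17168651,  0.06027299]), np.float64(0.0019535215977253585))
notchL_f [ 0.4791 -0.0872  0.06  ] [ 0.4793 -0.0931  0.06  ] (array([ 0.48080943, -0.08863485,  0.05683656]), np.float64(0.0036363827501760876))
notchR_f [ 0.482  -0.1297  0.06  ] [ 0.4819 -0.1357  0.06  ] (array([ 0.48366706, -0.13134394,  0.05659605]), np.float64(0.003775017253901678))
notchR_b [ 0.519  -0.1278  0.06  ] [ 0.5185 -0.1318  0.06  ] (array([ 0.52008708, -0.12884356,  0.05762194]), np.float64(0.0021692924765401604))
notchL_b [ 0.5143 -0.0858  0.06  ] [ 0.5173 -0.0875  0.06  ] (array([ 0.51558985, -0.08685945,  0.06017612]), np.float64(0.0033925608610401734))
railBL [0.5085 0.0889 0.06  ]
railBR [ 0.5207 -0.1668  0.06  ]
vial_a top [0.3828 0.0239 0.055 ]
vial_b [ 0.3883 -0.069   0.055 ]
jar [ 0.3983 -0.1703  0.06  ]
dropper [ 0.5021 -0.2295  0.112 ]
```

Rail found: yaw is about +0.06 rad, the left end is near (0.488, 0.087), and the notch centre is near (0.4985, −0.108). That is case y of about −67 mm, within the stated range. The rail length of 256 mm and notch of 43 mm match the text. Now I'll move with the gripper shut to above the left end, jaws across the rail.

```bash
python3 -m pendant '[[[0,0,0.12],[-0.03,0.035,0],0],[[0,0,0.24],[-0.065,0.075,0],0],[[0,0,0.36],[-0.1,0.11,0],0],[[0,0,0.48],[-0.13,0.145,0],0],[[0,0,0.6],[-0.165,0.18,0],0],[[0,0,0.72],[-0.2,0.22,0],0],[[0,0,0.84],[-0.23,0.255,0],0],[[0,0,0.96],[-0.265,0.29,0],0],[[0,0,1.08],[-0.3,0.33,0],0],[[0,0,1.18],[-0.33,0.365,0],0]]' 10
```

```text
clock: 1.1
tool_pos: [0.4416, 0.1581, 0.2467]
eef_rot: [1.0, 0.027, -0.0, 0.0]
contact_force: [1.1, 1.6, 0.9]
opening: 0.118
```

```bash
python3 -m pendant '[[[0,0,0],[0.02,0.043,0.02],0],[[0,0,0],[0.041,0.083,0.04],0],[[0,0,0],[0.041,0.083,0.04],0],[[0,0,0],[0.041,0.083,0.04],0]]'
python3 - <<'E'
from plant import r
import cv2,numpy as np
s=r.get_state(); d=r.snapshot("wrist"); print(s["tool_pos"],s["eef_rot"],s["contact_force"],s["q"])
np.savez("w1.npz",pos=s["tool_pos"],rot=s["eef_rot"],**d); print(d["T_tool_cam"].round(3).tolist())
cv2.imwrite("pics/w1.png",d["image"][:,:,::-1])
E
```

```text
clock: 1.5
tool_pos: [0.4868, 0.0784, 0.206]
eef_rot: [1.0, 0.028, -0.001, 0.0]
contact_force: [0.2, 1.4, 0.0]
opening: 0.005
[0.48678633 0.0784107  0.20600413] [ 9.99608344e-01  2.79698005e-02 -9.03936878e-04  1.76505700e-04] [0.21786114 1.36812735 0.032108  ] [-0.29074069  0.58452963  0.05910337  2.00665501 -0.06207637  0.55391672
 -0.13261276]
[[1.0, -0.001, -0.001, 0.0], [0.001, 0.966, 0.257, -0.067], [0.001, -0.257, 0.966, -0.138], [0.0, 0.0, 0.0, 1.0]]
```

View pics/w1.png

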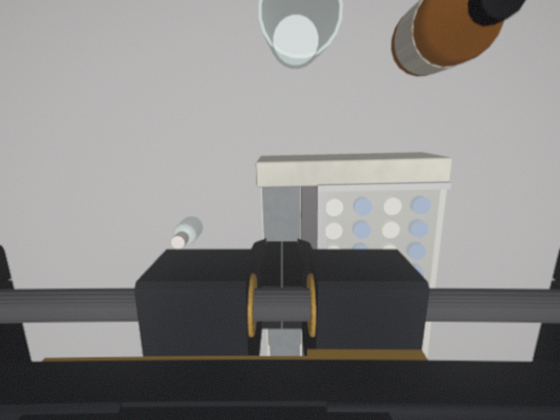

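The wrist view shows the rail as grey, cols 264–300, ending at row ~185 against the white housing (rows 155–184). I'll cast these points.

```bash
cat >> h.py <<'E'
from scipy.spatial.transform import Rotation as Ro
def wonz(f,p,z):
    d=np.load(f); u=cv2.undistortPoints(np.float64([[p]]),d["mtx"],d["dist"])[0,0]
    Rt=Ro.from_quat(d["rot"]).as_matrix(); T=d["T_tool_cam"]
    c=Rt@T[:3,3]+d["pos"]; v=Rt@T[:3,:3]@np.r_[u,1]; return c+v*(z-c[2])/v[2]
E
python3 - <<'E'
from h import *
im=cv2.imread("pics/w1.png").astype(int)
for row in (192,200,215,230,238): print(row, np.round(im[row,255:325:1].mean(1)).astype(int).tolist()[::1]) if row in(200,230) else 0
print(np.round(im[175:196,282].mean(1)))
for p,z in (((263.5,192),.06),((263.5,235),.06),((301,192),.06),((300,235),.06),((282,185.5),.06),((257,158),.062)): print(p,wonz("w1.npz",p,z).round(4))
E
```

```text
200 [186, 183, 184, 183, 186, 188, 189, 170, 148, 142, 144, 145, 144, 144, 144, 144, 145, 145, 145, 144, 142, 144, 142, 141, 142, 143, 144, 146, 144, 143, 143, 144, 144, 143, 144, 144, 144, 141, 142, 143, 143, 141, 144, 144, 151, 157, 115, 114, 119, 120, 120, 121, 120, 121, 121, 120, 120, 119, 120, 120, 119, 118, 137, 186, 197, 196, 195, 194, 192, 192]
230 [182, 183, 183, 183, 185, 184, 187, 188, 170, 148, 140, 140, 140, 142, 140, 140, 140, 143, 141, 142, 140, 141, 141, 140, 142, 141, 142, 142, 141, 142, 143, 144, 140, 141, 141, 140, 141, 143, 142, 140, 139, 142, 139, 141, 145, 145, 115, 114, 115, 116, 115, 116, 116, 117, 116, 116, 117, 117, 117, 115, 115, 118, 146, 186, 197, 193, 191, 193, 193, 192]
[199. 200. 199. 198. 197. 195. 199. 197. 197. 197. 184. 160. 142. 141.
 141. 143. 142. 141. 142. 143. 142.]
(263.5, 192) [0.4693 0.0828 0.06  ]
(263.5, 235) [0.471  0.0396 0.06  ]
(301, 192) [0.5048 0.0848 0.06  ]
(300, 235) [0.5069 0.0416 0.06  ]
(282, 185.5) [0.4865 0.09   0.06  ]
(257, 158) [0.4622 0.1146 0.062 ]
```

The width is 36 mm as stated, the left end is (0.4865, 0.090), and the yaw is about 0.06, matching the tool's. The TCP already stands 12 mm in from the left end, on the centre line, so I'll descend.

```bash
python3 -m pendant '[[[0,0,0],[0,0,0.04],0],[[0,0,0],[0,0,0.08],0],[[0,0,0],[0,0,0.11],0],[[0,0,0],[0,0,0.125],0],[[0,0,0],[0,0,0.128],0],[[0,0,0],[0,0,0.128],0],[[0,0,0],[0,0,0.128],0]]'; python3 -m pendant '[[[0,0,0],[0,0,0.002],0],[[0,0,0],[0,0,0.004],0],[[0,0,0],[0,0,0.006],0],[[0,0,0],[0,0,0.006],0]]'
```

```text
clock: 2.25
tool_pos: [0.4875, 0.0807, 0.0798]
eef_rot: [1.0, 0.03, 0.001, -0.0]
contact_force: [-0.3, -0.4, 0.3]
opening: 0.005
clock: 2.65
tool_pos: [0.487, 0.0796, 0.0726]
eef_rot: [1.0, 0.029, -0.0, -0.0]
contact_force: [-0.3, 0.3, -1.1]
opening: 0.007
```

```bash
python3 -m pendant '[[[0,0,0],[0,0.003,0.001],0],[[0,0,0],[0,0.003,0.002],0],[[0,0,0],[0,0.003,0.0025],0],[[0,0,0],[0,0.003,0.0025],0]]';python3 -m pendant '[[[0,0,0],[0,0,0.001],0],[[0,0,0],[0,0,0.001],0]]';python3 -m pendant '[[[0,0,0],[0,0,0.001],0],[[0,0,0],[0,0,0.001],0]]'
```

```text
clock: 3.05
tool_pos: [0.4871, 0.0766, 0.0701]
eef_rot: [1.0, 0.029, -0.0, -0.0]
contact_force: [0.7, 0.8, -0.3]
opening: 0.006
clock: 3.25
tool_pos: [0.4871, 0.0767, 0.0691]
eef_rot: [1.0, 0.03, -0.0, -0.0]
contact_force: [-0.6, 0.5, -0.2]
opening: 0.005
clock: 3.45
tool_pos: [0.4872, 0.0767, 0.0685]
eef_rot: [1.0, 0.03, 0.0, -0.0]
contact_force: [-0.4, 0.7, 3.8]
opening: 0.006
```

Contact with the rail at TCP z 0.0685, 3.8 N. I'll press slightly more and slide right.

```bash
python3 -m pendant '[[[0,0,0],[0,0,0.0004],0],[[0,0,0],[0,0.005,0.0004],0],[[0,0,0],[0,0.012,0.0004],0],[[0,0,0],[0,0.02,0.0004],0],[[0,0,0],[0,0.028,0.0004],0],[[0,0,0],[0,0.036,0.0004],0],[[0,0,0],[0,0.044,0.0004],0],[[0,0,0],[0,0.05,0.0004],0]]'; python3 -m pendant '[[[0,0,0],[0,0.005,0],0],[[0,0,0],[0,0.012,0],0],[[0,0,0],[0,0.02,0],0],[[0,0,0],[0,0.028,0],0],[[0,0,0],[0,0.036,0],0],[[0,0,0],[0,0.044,0],0],[[0,0,0],[0,0.05,0],0]]'
```

```text
clock: 4.25
tool_pos: [0.491, 0.0293, 0.0685]
eef_rot: [1.0, 0.031, 0.001, -0.002]
contact_force: [-0.6, 6.3, 7.5]
opening: 0.003
clock: 4.95
tool_pos: [0.4939, -0.0205, 0.0685]
eef_rot: [1.0, 0.031, 0.001, -0.002]
contact_force: [-1.1, 7.0, 8.8]
opening: 0.003
```

```bash
python3 -m pendant '[[[0,0,0],[0,0.006,0],0],[[0,0,0],[0,0.014,0],0],[[0,0,0],[0,0.022,0],0],[[0,0,0],[0,0.03,0],0],[[0,0,0],[0,0.038,0],0],[[0,0,0],[0,0.046,0],0],[[0,0,0],[0,0.05,0],0]]'; for i in 1 2 3 4 5 ; do :; done; python3 -m pendant '[[[0,0,0],[0,0.005,0],0],[[0,0,0],[0,0.01,0],0],[[0,0,0],[0,0.015,0],0]]'
```

```text
clock: 5.65
tool_pos: [0.4967, -0.0705, 0.0685]
eef_rot: [1.0, 0.031, 0.001, -0.002]
contact_force: [-1.0, 7.6, 9.9]
opening: 0.005
clock: 5.95
tool_pos: [0.4975, -0.0847, 0.0684]
eef_rot: [1.0, 0.031, 0.001, -0.002]
contact_force: [-1.5, 7.6, 9.0]
opening: 0.003
```

```bash
python3 -m pendant '[[[0,0,0],[0,0.004,0],0],[[0,0,0],[0,0.008,0],0]]'; python3 -m pendant '[[[0,0,0],[0,0.004,0],0],[[0,0,0],[0,0.004,0],0]]'; python3 -m pendant '[[[0,0,0],[0,0.004,0],0],[[0,0,0],[0,0.004,0],0]]'
```

```text
clock: 6.15
tool_pos: [0.498, -0.0931, 0.0683]
eef_rot: [1.0, 0.031, 0.001, -0.002]
contact_force: [-0.1, 6.1, 6.0]
opening: 0.005
clock: 6.35
tool_pos: [0.4976, -0.1007, 0.0678]
eef_rot: [1.0, 0.029, 0.0, 0.0]
contact_force: [0.3, 0.1, -0.0]
opening: 0.001
clock: 6.55
tool_pos: [0.4977, -0.105, 0.0676]
eef_rot: [1.0, 0.029, -0.0, 0.0]
contact_force: [0.2, -0.1, 0.3]
opening: 0.004
```

The force dropped at y ≈ −0.097, so the left edge of the notch is at about −0.087, agreeing with the camera. I'll centre on the notch and go down onto the key.

```bash
python3 -m pendant '[[[0,0,0],[0.0005,0.003,0],0],[[0,0,0],[0.0005,0.003,0.003],0],[[0,0,0],[0.0005,0.003,0.006],0],[[0,0,0],[0.0005,0.003,0.008],0],[[0,0,0],[0.0005,0.003,0.009],0],[[0,0,0],[0.0005,0.003,0.009],0]]'; python3 -m pendant '[[[0,0,0],[0,0,0.001],0],[[0,0,0],[0,0,0.002],0],[[0,0,0],[0,0,0.003],0],[[0,0,0],[0,0,0.004],0],[[0,0,0],[0,0,0.005],0],[[0,0,0],[0,0,0.005],0]]'
```

```text
clock: 7.15
tool_pos: [0.4984, -0.107, 0.0588]
eef_rot: [1.0, 0.03, -0.0, -0.0]
contact_force: [0.2, 0.5, 1.8]
opening: 0.007
clock: 7.75
tool_pos: [0.4984, -0.107, 0.0539]
eef_rot: [1.0, 0.03, -0.0, -0.0]
contact_force: [-1.2, 0.0, 4.6]
opening: 0.006
```

```bash
python3 -m pendant '[[[0,0,0],[0,0,0.001],0],[[0,0,0],[0,0,0.0015],0],[[0,0,0],[0,0,0.002],0],[[0,0,0],[0,0,0.002],0]]'
```

```text
clock: 8.15
tool_pos: [0.4983, -0.107, 0.0523]
eef_rot: [1.0, 0.03, -0.0, 0.0]
contact_force: [-1.4, -0.0, 9.3]
opening: 0.008
```

```bash
python3 -m pendant '[[[0,0,0],[0,0,0.0005],0],[[0,0,0],[0,0,0.001],0],[[0,0,0],[0,0,0.001],0]]';python3 -m pendant '[[[0,0,0],[0,0,0.0005],0],[[0,0,0],[0,0,0.001],0],[[0,0,0],[0,0,0.001],0]]'
```

```text
clock: 8.45
tool_pos: [0.4983, -0.107, 0.0521]
eef_rot: [1.0, 0.029, 0.0, 0.0]
contact_force: [-2.7, 0.4, 18.2]
opening: 0.004
clock: 8.75
tool_pos: [0.4982, -0.107, 0.0519]
eef_rot: [1.0, 0.029, 0.0, 0.0]
contact_force: [-4.8, 0.4, 26.4]
opening: 0.006
```

It's on the hard stop: the force climbs 8–9 N/mm·step at tip z 0.044. I'll lift straight up and look.

```bash
python3 -m pendant '[[[0,0,0],[0,0,-0.004],0],[[0,0,0],[0,0,-0.012],0],[[0,0,0],[0,0,-0.03],0],[[0,0,0],[0,0,-0.07],0],[[0,0,0],[0,0,-0.115],0],[[0,0,0],[0,0,-0.16],0],[[0,0,0],[0,0,-0.18],0],[[0,0,0],[0,0,-0.18],0]]'; python3 -m pendant '[[[0,0,0],[-0.02,-0.04,0],0],[[0,0,0],[-0.04,-0.08,0],0],[[0,0,0],[-0.06,-0.12,0],0],[[0,0,0],[-0.06,-0.16,0],0],[[0,0,0],[-0.06,-0.2,0],0],[[0,0,0],[-0.06,-0.24,0],0],[[0,0,0],[-0.06,-0.28,0],0],[[0,0,0],[-0.06,-0.32,0],0],[[0,0,0],[-0.06,-0.32,0],0],[[0,0,0],[-0.06,-0.32,0],0]]'
python3 - <<'E'
from plant import r
import cv2,numpy as np
d=r.snapshot("top")["image"][:,:,::-1]; s=r.snapshot("side")["image"][:,:,::-1]
a=cv2.imread("pics/top0.png"); 
f=lambda i:cv2.convertScaleAbs(cv2.resize(i[140:285,170:440],(540,290),interpolation=cv2.INTER_CUBIC),alpha=1.3)
c=np.zeros((600,800,3),np.uint8); c[:290,:400]=f(a)[:,70:470]; c[:290,400:]=f(d)[:,70:470]
c[300:600,:400]=cv2.resize(cv2.imread("pics/side0.png"),(400,300)); c[300:600,400:]=cv2.resize(s,(400,300))
cv2.imwrite("pics/after.png",c)
print(np.round(r.get_state()["contact_force"],1))
E
```

```text
clock: 9.55
tool_pos: [0.5004, -0.1073, 0.2328]
eef_rot: [1.0, 0.029, 0.003, 0.001]
contact_force: [0.7, -0.3, 0.1]
opening: 0.006
clock: 10.55
tool_pos: [0.4188, 0.2093, 0.2287]
eef_rot: [1.0, 0.031, -0.001, 0.001]
contact_force: [0.1, -0.8, 0.4]
opening: 0.006
[-0.2  0.1 -0.2]
```

View pics/after.png

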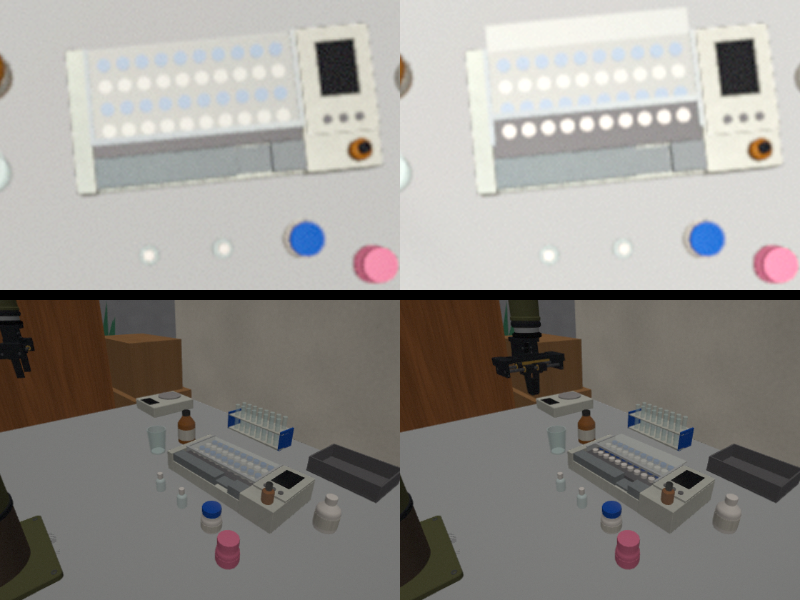

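The cover's front strip moved from crop row ~133 to ~105, about 14 image px or 33 mm, so it is fully open. Everything else is unmoved and the hand is clear.

```bash
python3 -c "
from plant import r
print(r.finish_job())"
```

```text
the job is handed in; nothing more can be done
None
```

The incubator is open and the job is handed in, at about 10.7 s on the robot's clock out of the 56 s allowed.

- **Slide:** With the gripper shut, I laid the fingertips on the rail about 13 mm in from its left end. I slid them right along the rail at 4–10 N. The force dropped to zero at y ≈ −0.097 m, where the cameras had also placed the notch.
- **Key:** I pressed it onto its hard stop: fingertips at about z = 44 mm, with the force rising to 26 N. Then I lifted straight up and moved clear to the left.
- **Last checks:** The top view shows the cover about 33 mm open, against 32 mm expected. The bottles, vials, jars and beaker look unmoved by eye in the before and after pictures, though I did not measure their positions. The contact force read about zero, and no check disagreed.

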